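# Hold a spread snap ring at the groove of a roller's axle stub

## Robot

A 6-joint arm with a two-finger parallel gripper is mounted at the origin on the work surface. World frame = base frame: x ahead of the robot, y to its left, z up, the work surface at z = 0. Lengths are in m, angles in rad, forces in N, time in s.
With the tool pointing down it reaches from about 0.35 to 0.775 m from the base axis. Payload 5.5 kg.
Tool frame: the origin (TCP) lies midway between the tips of the shut fingers; the grasp point (between the pads) lies 19 mm behind it (ctrl.grip_point_offset is the distance from the TCP to the grasp point, in m); z points along the fingers, y is the direction in which the jaws open and shut (so a half turn about z gives the same grasp; the last joint's range is limited). The gripper opens to 85 mm and grips with 20 to 120 N. Pads are 22 mm wide; open, the fingers measure 114 mm over their backs; the gripper's body (76 mm by 85 mm) begins 54 mm behind the grasp point. The pads swing forward as they close: fully open they stand 13 mm farther back than shut.
Start: joints at [1.16, 0.313, 0.046, 1.304, 0, 1.431], TCP at [0.154, 0.554, 0.231] pointing down, gripper open.
Joint ranges: [-2.76, 2.76], [-0.86, 1.69], [-1.03, 1.26], [-2.2, 2.34], [-1.47, 1.5], [-3.14, 3.14]. Speed limits (rad/s): [2.57, 2.57, 3.14, 3.14, 3.14, 3.14].

## Interface

Orientations are given as a 3x3 rotation matrix whose columns are the frame's x, y, z axes.
In Python, from workcell import ctrl gives the robot as it stands. The module is installed in compiled form; this text tells all that it offers.
- The arm moves only by the tool arm_command, never from a script. Its argument "deltas" is a list of rows, each an object with "offset": the shift along the tool's x, y, z in mm, a list of three; "twist": the turn, a rotation vector about the tool's x, y, z in rad, a list of three; "fingers": the opening, from 0 (shut) to 1 (fully open). In form: [{"offset": [tx, ty, tz], "twist": [rx, ry, rz], "fingers": fingers}, ...]. A call has 1 to 8 rows; each row is the pose to reach, as a shift and turn from the pose measured when the call began, along the tool's axes at that moment; what a row does not reach only later rows make up. A row lasts 1/8 s, in which the tool goes at most 62.5 mm and 10.7 degrees, less where a joint would pass 70% of its speed; a pose out of reach is approached as far as the arm can. A call with a gripper value outside its range is refused whole. The fingers move at their own pace and stop on an object; "squeeze" is the grip in N (left out, the last holds). Time passes only in rows, so rows that repeat a pose let the fingers close. It gives the time, the measured TCP pose, the force and the opening at its end, in the units of the state.
- ctrl.read_state(): the state, without advancing time (a new reading comes with each control period).
- ctrl.read_camera(name): name is "side" or "top"; returns a dict with "frame" (480x640x3 uint8, blue, green, red), "camera_matrix" (3x3 intrinsics, pixels), "k1" (the pictures are not rectified: a ray, as slopes to the right and down, at radius r is drawn at 1 + k1 r^2 times it, then the intrinsics apply), "R" (3x3) and "t" (3): a world point X has camera coordinates R X + t. Camera axes: x right, y down, z forward; pixel columns grow to the right and rows downward; lengths in m; the calibration is good to about 2 mm. A picture is of the moment at which its call begins. There is no depth.
- ctrl.sign_off(): hands the job in, once; it reports no verdict.
The state is a dict: "time_s": time; "qpos": joint angles; "qvel": joint speeds; "joint_efforts": joint torques, N m; "eef_pos": TCP position; "tcp_rot": TCP orientation; "force": force on the tool from outside, world axes, zero at the start; "ft_torque": the same for the moment, N m; "gripper_width": opening from 0.0 (shut) to 1.0 (fully open).
Only numpy, scipy, OpenCV 4.12 (cv2) and the standard library are available. Lean on these libraries where they do the work, as an engineer would, in place of code of your own. Each camera call takes 0.05 s, during which the arm holds its last target. There are 200 camera calls.

## Task

The orange feed roller on the plywood jig board still needs its snap ring. Take the red-handled snap-ring pliers straight up out of the plywood rack by squeezing their handles fully, so that the blue ring on their tips is spread, and without forcing it pass the ring down over the steel axle stub until it is level with the dark groove. Finish while holding it there: pliers upright and still squeezed, the ring spread and centred round the groove, touching neither stub nor roller; leave the other things on the bench alone.

Things in the scene. Friction and masses are not known exactly. Their poses are not given: they have to be found in the camera images.
- pliers: snap-ring pliers, 0.2 to 0.3 kg, upright in the rack, handles up, blue snap ring already hooked on the two jaw tips. Origin: centre of the underside of the steel shoulder plate (36 x 88 x 4 mm) they rest on. z up along the pliers, y the line along which the handles are squeezed together (plate's long side); the ring lies on the +x side. Jaws at x = 0 reach 66 mm below the origin
- handles (a point): place to squeeze: midway between the two red handles, 72 mm above the pliers' origin. Handles: upright bars, 16 mm along x, from 38 to 106 mm above the origin, 56 mm over their outsides at rest, 39 mm here when fully squeezed. Squeezing takes 6 N at first, 11 N at the end, then a firm stop; grip with 25 to 60 N. They spring apart when let go
- ring_centre (a point): centre of the snap ring's opening at mid thickness, fixed in the pliers 24 mm along +x and 62 mm below their origin. The blue ring lies level, 3 mm thick; fully spread its opening is 35 mm across and its outside 43 mm (back at x = 46 mm of the pliers). At rest it would pass only a 26 mm shaft
- lever_l (a joint): how far the handles are squeezed: 0 at rest (ring closed), 0.14 rad at the stop (ring fully spread); both handles move alike
- rack: fixed plywood rack: base 110 x 116 mm and two upright cheeks 70 mm long along x, 26 mm thick, tops 95 mm above the bench, 64 mm clear between them along y. The pliers' plate rests across the cheeks; the ring hangs between them and comes out straight upwards. Origin: centre of the cheeks, at the foot
- axle: fixed plywood jig board 150 x 150 x 18 mm with a roller (orange hub, black tyre 92 mm across; its steel washer's top is 52 mm above the bench) and in the middle an upright steel axle stub, 28 mm in diameter, its chamfered top 80 mm above the bench. Origin: centre of the board's foot, on the stub's axis
- groove (a point): on the stub's axis at mid height of the dark ring groove, 62 mm above the bench; the groove is 8 mm high and 23 mm in diameter
- paper_cup: the brown paper-like cup, mouth up, 80 mm across and 95 mm tall; origin at its foot
- offcut: a pale wooden offcut, 140 x 45 x 30 mm; origin at the centre of its underside
- screwdriver: a screwdriver lying on the bench
- spare_collar: a loose steel collar lying flat, 44 mm outside, 14 mm high; not part of the job
- try_square: a try square lying flat, wooden stock 110 mm, steel blade 130 mm
- glue: an upright white glue bottle, 56 mm across, 150 mm tall
There are look-alikes about, which are no part of the job. What is shaped like the rack but purple is not meant.

How it is judged:
By the outcome, as a careful person would: the job done as asked, in the order asked, and still so for the second after the job is handed in, while the arm keeps its last pose, push and grip.
It also fails if it takes over 45 s, if anything falls off the work surface, if the arm or the gripper's body presses on something with over 40 N, if the wrist force passes 120 N, or if a joint passes its speed limit or range.

## Working session

There is one attempt and no reset: what is moved stays moved. The work goes in short steps, Python scripts to look and compute and a tool call to move; the robot and the scene stay as the last step left them, time stands still between calls to the robot, and variables do not carry over. Pictures are saved under pics/ and viewed, about 8 in all and at most 12, crops included, and the job is handed in when it is done.

Besides the shell and the picture viewer there is one more tool, called after ">>>" by a JSON object that holds its "op" and its "data", one argument or row to a line. arm_command: Moves the arm, as the interface text tells. Its arguments: {"type":"object","properties":{"deltas":{"type":"array","items":{"type":"object","properties":{"offset":{"type":"array","items":{"type":"number"}},"twist":{"type":"array","items":{"type":"number"}},"fingers":{"type":"number"}}}},"squeeze":{"type":"number"}},"required":["deltas"]}

```bash
mkdir -p pics; cat > h.py <<'E'
import numpy as np, cv2
from workcell import ctrl
def cam(n):
    return ctrl.read_camera(n)
def ray(c,u,v):
    K=np.array(c["camera_matrix"]); R=np.array(c["R"]); t=np.array(c["t"])
    p=cv2.undistortPoints(np.array([[[u,v]]],float),K,np.array([c["k1"],0,0,0.]))[0,0]
    return -R.T@t, R.T@np.array([p[0],p[1],1])
def onz(c,u,v,z):
    o,d=ray(c,u,v); return o+d*(z-o[2])/d[2]
def proj(c,X):
    K=np.array(c["camera_matrix"]); R=np.array(c["R"]); t=np.array(c["t"])
    return cv2.projectPoints(np.array(X,float).reshape(-1,1,3),cv2.Rodrigues(R)[0],t,K,np.array([c["k1"],0,0,0.]))[0][:,0]
E
python3 - <<'E'
from h import *
for n in("top","side"):
    c=cam(n); cv2.imwrite(f"pics/{n}0.png",c["frame"]); print(n,c["camera_matrix"],c["k1"],-np.array(c["R"]).T@c["t"],np.array(c["R"]))
print(ctrl.read_state(),ctrl.grip_point_offset)
E
```

```text
top [[466.82072592   0.         322.49266266]
 [  0.         466.82072592 227.89705841]
 [  0.           0.           1.        ]] -0.10333161689902007 [0.49684493 0.08896436 1.10874965] [[-0.00283064 -0.99992452 -0.01195557]
 [-0.99923034  0.00329602 -0.03908786]
 [ 0.03912431  0.01183572 -0.99916425]]
side [[504.51167329   0.         318.32276525]
 [  0.         504.51167329 243.00759782]
 [  0.           0.           1.        ]] -0.006501307041396984 [ 0.22256382 -0.73452747  0.74738848] [[ 0.94084303 -0.33824201  0.02016751]
 [-0.18518677 -0.56312827 -0.80535235]
 [ 0.28376089  0.75397539 -0.59245326]]
{'time_s': 0.1, 'qpos': array([1.16036737e+00, 3.13911640e-01, 4.50742042e-02, 1.30361971e+00,
       1.99585025e-05, 1.43118612e+00]), 'qvel': array([-7.34364705e-05, -2.84289487e-03,  1.91504987e-03, -1.68237382e-03,
        1.52086589e-03,  3.46941835e-04]), 'joint_efforts': array([ 3.53453855e-03, -4.81726456e+01,  2.99241936e+01,  1.27108191e-02,
       -1.10825206e-04, -1.95586847e-05]), 'eef_pos': array([0.15364325, 0.5536031 , 0.23049831]), 'tcp_rot': array([[-9.63552096e-01,  2.67519895e-01, -6.80971636e-04],
       [ 2.67520644e-01,  9.63550938e-01, -1.51492276e-03],
       [ 2.50878880e-04, -1.64188098e-03, -9.99998621e-01]]), 'force': array([ 1.05425467,  0.16408844, -0.22345137]), 'ft_torque': array([-0.02584936,  0.0046168 , -0.0070057 ]), 'gripper_width': 0.998077013892061} 0.0187
```

View pics/top0.png

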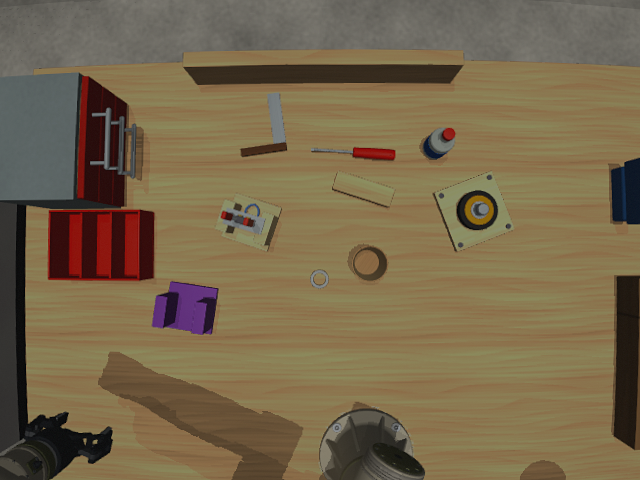

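View pics/side0.png

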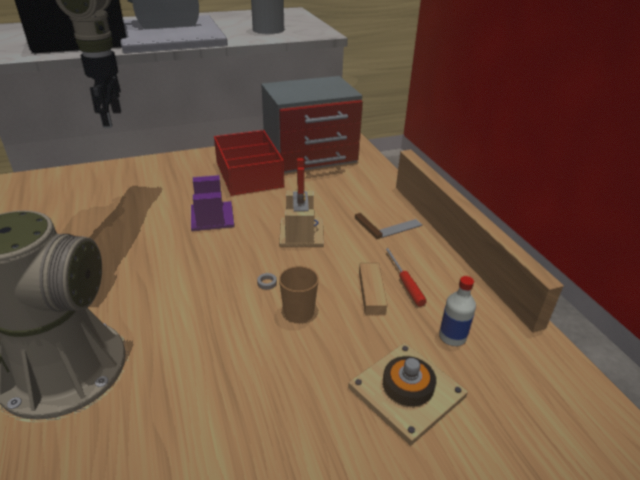

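Candidates: the plywood rack with the red handles and blue-grey ring at top (248,220) / side (302,205), and the purple look-alike at top (186,308). The plywood one matches, so I'll confirm it in an enlarged crop and measure.

```bash
cat > m.py <<'E'
from h import *
t=cam("top"); s=cam("side")
def crop(f,x,y,w,h,k): return cv2.resize(f[y:y+h,x:x+w],None,fx=k,fy=k,interpolation=cv2.INTER_CUBIC)
a=crop(t["frame"],210,190,80,60,5);b=crop(t["frame"],430,165,80,60,5) if 0 else crop(t["frame"],440,180,80,60,5)
d=crop(s["frame"],265,150,80,60,5)[:300];d2=crop(s["frame"],365,345,80,60,5)
cv2.imwrite("pics/crop1.png",np.vstack([np.hstack([a,b]),np.hstack([d,d2])]))
def blobs(f,lo,hi,roi,amin=15):
    x,y,w,h=roi; hsv=cv2.cvtColor(f[y:y+h,x:x+w],cv2.COLOR_BGR2HSV)
    m=cv2.inRange(hsv,lo,hi)
    n,l,st,ce=cv2.connectedComponentsWithStats(m)
    return [(ce[i]+[x,y],st[i]+[x,y,0,0,0],cv2.minAreaRect(np.argwhere(l==i)[:,::-1].astype(np.float32)+np.float32([x,y]))) for i in range(1,n) if st[i][4]>=amin]
print("red top");[print(*q) for q in blobs(t["frame"],(0,150,60),(6,255,255),(205,185,90,70))]
print("red side");[print(*q) for q in blobs(s["frame"],(0,150,60),(6,255,255),(270,145,60,65))]
print("orange top");[print(*q) for q in blobs(t["frame"],(8,170,100),(25,255,255),(445,180,70,70))]
print("black tyre top");[print(*q) for q in blobs(t["frame"],(0,0,0),(180,255,60),(445,180,70,70))]
# steel: low saturation bright
print("steel axle top");[print(*q) for q in blobs(t["frame"],(0,0,90),(180,60,255),(458,190,45,45))]
print("steel axle side");[print(*q) for q in blobs(s["frame"],(0,0,90),(180,60,255),(390,350,50,50))]
print("board pts side");
E
python3 m.py
```

```text
red top
[223.52941176 214.70588235] [221 211   6   8  34] ((223.47056579589844, 214.61766052246094), (4.6081767082214355, 6.790997505187988), 14.03624439239502)
[245.51351351 221.40540541] [243 218   6   8  37] ((245.55003356933594, 221.3500213623047), (5.0596442222595215, 6.640782833099365), 18.43494987487793)
red side
[292.24740843 161.15480304] [ 270  145   60   48 1447] ((299.5, 168.5), (47.0, 59.0), 90.0)
orange top
[478.48628429 209.80798005] [465 195  29  30 401] ((478.70001220703125, 209.60000610351562), (28.621667861938477, 28.174455642700195), 26.56505012512207)
black tyre top
[474.27848101 210.47739602] [457 191  41  39 553] ((477.0, 210.0), (38.0, 40.0), 90.0)
[477.         209.73529412] [475 204   7  11  34] ((477.48077392578125, 209.40386962890625), (10.394155502319336, 5.099019527435303), 78.69007110595703)
[448.96296296 233.55555556] [445 222   9  24  27] ((449.0, 233.50001525878906), (24.344558715820312, 1.053370475769043), 69.44395446777344)
steel axle top
[480.04320988 209.45061728] [471 201  18  18 162] ((478.9000549316406, 209.70001220703125), (16.54690170288086, 16.54690170288086), 26.56505012512207)
steel axle side
[412.13636364 363.5       ] [405 358  15  12 132] ((412.25006103515625, 363.7500305175781), (14.142135620117188, 10.606600761413574), 45.0)
[409.95575221 377.        ] [399 367  23  17 113] ((409.55889892578125, 375.76470947265625), (22.313274383544922, 13.824529647827148), 14.03624439239502)
board pts side
```

View pics/crop1.png

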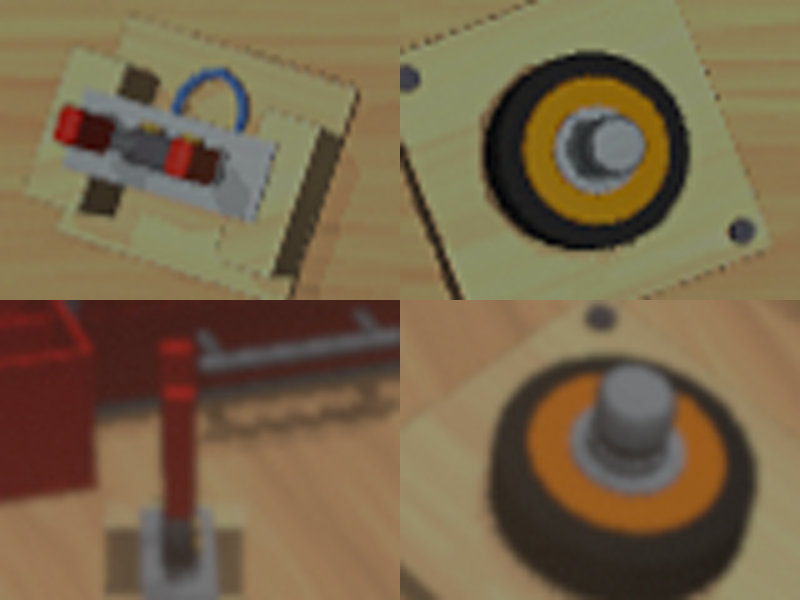

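The crop confirms it: plywood rack with the red handle tops at top (223.5,214.6) and (245.5,221.4), the blue ring above them in the image at about (252,210), and the stub top at top (483.4,209), side (412.4,363).

```bash
cat > m2.py <<'E'
from h import *
t=cam("top"); s=cam("side")
def tri(a,b):
    o1,d1=ray(t,*a);o2,d2=ray(s,*b); d1/=np.linalg.norm(d1);d2/=np.linalg.norm(d2)
    k=np.linalg.lstsq(np.stack([d1,-d2],1),o2-o1,rcond=None)[0]
    p,q=o1+k[0]*d1,o2+k[1]*d2; return (p+q)/2,np.linalg.norm(p-q)
np.set_printoptions(precision=4,suppress=True)
A=onz(t,223.5,214.6,.201);B=onz(t,245.5,221.4,.201);print("handles",A,B,(A+B)/2,np.linalg.norm(A-B),"yaw of +y",np.arctan2(*(A-B)[[1,0]]))
print("tri handles",tri((223.5,214.6),(300.4,159)),tri((245.5,221.4),(301.2,167.5)))
P=[onz(t,210+u/5,190+v/5,.099) for u,v in [(85,88),(275,142),(252,220),(65,165)]]
print("plate",P,np.mean(P,0),[np.linalg.norm(P[i]-P[i-1]) for i in range(4)], "yaw",np.arctan2(*(P[0]-P[1])[[1,0]]))
print("ring back",onz(t,210+216/5,190+71/5,.033+.0015))
print("stub top",onz(t,483.4,209,.08),onz(s,412.4,363,.08),tri((483.4,209),(412.4,363)))
print("hub",onz(t,478.7,209.6,.05),"washer",onz(t,440+(555+645-800)/10,180+(107+192)/10,.052))
E
python3 m2.py
```

```text
handles [0.5591 0.2939 0.201 ] [0.5456 0.2503 0.201 ] [0.5524 0.2721 0.201 ] 0.045663305859702866 yaw of +y 1.2697559075329372
tri handles (array([0.5593, 0.2947, 0.1979]), np.float64(0.0002153738896706415)) (array([0.5461, 0.2504, 0.1997]), np.float64(0.0009077350459856962))
plate [array([0.5814, 0.3094, 0.099 ]), array([0.5575, 0.2258, 0.099 ]), array([0.5236, 0.2358, 0.099 ]), array([0.5478, 0.318 , 0.099 ])] [0.5526 0.2722 0.099 ] [np.float64(0.034724812388609645), np.float64(0.0869072217300287), np.float64(0.03531876799422963), np.float64(0.08567694015367015)] yaw 1.291243236111193
ring back [0.5944 0.2621 0.0345]
stub top [ 0.5781 -0.2576  0.08  ] [ 0.5777 -0.2583  0.08  ] (array([ 0.5781, -0.2578,  0.0793]), np.float64(7.271322685713481e-05))
hub [ 0.5791 -0.2566  0.05  ] washer [ 0.5782 -0.259   0.052 ]
```

>>> {"op": "arm_command", "data": {
  "deltas": [
    {"offset": [-15,-5,-10],"twist": [0,0,0],"fingers": 1},
    {"offset": [-55,-20,-30],"twist": [0,0,0],"fingers": 1},
    {"offset": [-105,-38,-30],"twist": [0,0,0],"fingers": 1},
    {"offset": [-155,-55,-30],"twist": [0,0,0],"fingers": 1},
    {"offset": [-205,-73,-30],"twist": [0,0,0],"fingers": 1},
    {"offset": [-255,-91,-30],"twist": [0,0,0.015],"fingers": 1},
    {"offset": [-295,-105,-30],"twist": [0,0,0.015],"fingers": 1},
    {"offset": [-310,-110,-30],"twist": [0,0,0.015],"fingers": 1}
  ]
}}

```text
time_s: 1.3
eef_pos: [0.4254, 0.3628, 0.2617]
tcp_rot: [[-0.958, 0.285, 0.001], [0.285, 0.958, -0.0], [-0.001, -0.0, -1.0]]
force: [0.8, 0.1, 0.7]
gripper_width: 1.004
```

```bash
cat > d.py <<'E'
from h import *
import sys
np.set_printoptions(precision=4,suppress=True)
def delta(p,yaw_y=None):
    st=ctrl.read_state(); R=np.array(st["tcp_rot"]); 
    print(st["time_s"],"tcp",st["eef_pos"],"F",st["force"],"w",st["gripper_width"],"yawy",np.arctan2(R[1,1],R[0,1]),"tilt z",R[:,2])
    print("tool offset mm",R.T@(np.array(p)-st["eef_pos"])*1e3)
    if yaw_y is not None:
        from scipy.spatial.transform import Rotation as Q
        W=np.array([[-np.sin(yaw_y)*-1*-1*-1 if 0 else -np.sin(yaw_y),np.cos(yaw_y),0],[np.cos(yaw_y),np.sin(yaw_y),0],[0,0,-1.]])
        print("twist",Q.from_matrix(R.T@W).as_rotvec())
if __name__=="__main__":
    a=[float(v) for v in sys.argv[1:]]; delta(a[:3],a[3] if len(a)>3 else None)
E
python3 d.py .5525 .2721 .26 1.285
```

```text
1.3 tcp [0.4254 0.3628 0.2617] F [0.7917 0.0575 0.693 ] w 1.003927817279189 yawy 1.281309980156405 tilt z [ 0.0007 -0.0004 -1.    ]
tool offset mm [-147.719   -50.6746    1.7934]
twist [-0.0002  0.0007 -0.0037]
```

>>> {"op": "arm_command", "data": {
  "deltas": [
    {"offset": [-15,-5,0],"twist": [0,0,0],"fingers": 1},
    {"offset": [-45,-15,0],"twist": [0,0,0],"fingers": 1},
    {"offset": [-80,-27,0],"twist": [0,0,0],"fingers": 1},
    {"offset": [-115,-39,0],"twist": [0,0,0],"fingers": 1},
    {"offset": [-138,-47,0],"twist": [0,0,0],"fingers": 1},
    {"offset": [-147.7,-50.7,0],"twist": [0,0,0],"fingers": 1},
    {"offset": [-147.7,-50.7,0],"twist": [0,0,-0.004],"fingers": 1},
    {"offset": [-147.7,-50.7,0],"twist": [0,0,-0.004],"fingers": 1}
  ]
}}

```text
time_s: 2.3
eef_pos: [0.5516, 0.2728, 0.2619]
tcp_rot: [[-0.96, 0.28, 0.0], [0.28, 0.96, -0.0], [-0.0, -0.0, -1.0]]
force: [-0.0, 0.7, -0.5]
gripper_width: 1.0
```

```bash
python3 d.py .5525 .2721 .145 1.285
```

```text
2.3 tcp [0.5516 0.2728 0.2619] F [-0.0062  0.7145 -0.5445] w 0.9995409590620711 yawy 1.286563040082188 tilt z [ 0.0003 -0.0002 -1.    ]
tool offset mm [ -1.0183  -0.4293 116.9355]
twist [-0.0001  0.0003  0.0016]
```

>>> {"op": "arm_command", "data": {
  "deltas": [
    {"offset": [-1,-0.4,10],"twist": [0,0,0],"fingers": 1},
    {"offset": [-1,-0.4,30],"twist": [0,0,0],"fingers": 1},
    {"offset": [-1,-0.4,50],"twist": [0,0,0],"fingers": 1},
    {"offset": [-1,-0.4,70],"twist": [0,0,0],"fingers": 1},
    {"offset": [-1,-0.4,90],"twist": [0,0,0],"fingers": 1},
    {"offset": [-1,-0.4,107],"twist": [0,0,0],"fingers": 1},
    {"offset": [-1,-0.4,117],"twist": [0,0,0],"fingers": 1},
    {"offset": [-1,-0.4,117],"twist": [0,0,0],"fingers": 1}
  ]
}}

```text
time_s: 3.3
eef_pos: [0.5516, 0.2722, 0.144]
tcp_rot: [[-0.96, 0.28, -0.002], [0.28, 0.96, -0.001], [0.001, -0.001, -1.0]]
force: [0.2, 0.2, 0.7]
gripper_width: 0.999
```

```bash
python3 - <<'E'
from h import *
t=cam("top"); s=cam("side")
k=lambda f,x,y:cv2.resize(f[y:y+100,x:x+100],None,fx=4,fy=4,interpolation=cv2.INTER_CUBIC)
cv2.imwrite("pics/pre.png",np.hstack([k(t["frame"],195,165),k(s["frame"],250,130)]))
E
python3 d.py .5525 .2721 .145 1.285
```

```text
3.4 tcp [0.5526 0.2724 0.1454] F [0.3463 0.2613 0.9939] w 0.9979446022549929 yawy 1.2867960219993138 tilt z [ 0.0008  0.     -1.    ]
tool offset mm [ 0.0152 -0.2662  0.3982]
twist [0.0003 0.0008 0.0018]
```

View pics/pre.png

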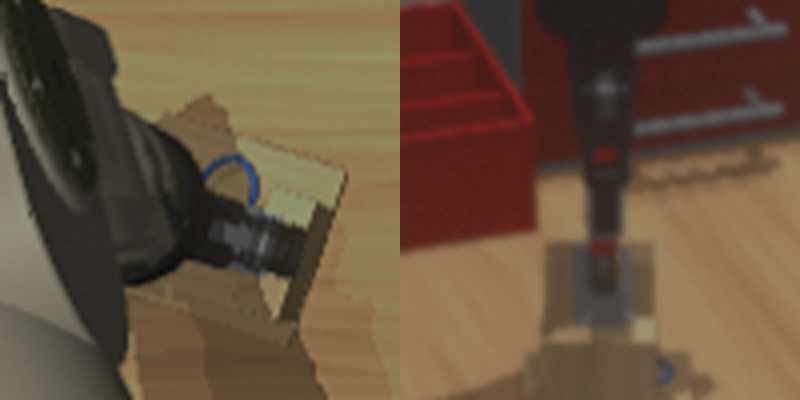

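The fingers straddle the handles: in the side half of the crop they are in line at about (603,200), and the ring is free at (232,180) in the top half. Squeezing now.

>>> {"op": "arm_command", "data": {
  "deltas": [
    {"offset": [0,-0.3,0],"twist": [0,0,0],"fingers": 0.75},
    {"offset": [0,-0.3,0],"twist": [0,0,0],"fingers": 0.65},
    {"offset": [0,-0.3,0],"twist": [0,0,0],"fingers": 0.55},
    {"offset": [0,-0.3,0],"twist": [0,0,0],"fingers": 0.4},
    {"offset": [0,-0.3,0],"twist": [0,0,0],"fingers": 0.2},
    {"offset": [0,-0.3,0],"twist": [0,0,0],"fingers": 0.0},
    {"offset": [0,-0.3,0],"twist": [0,0,0],"fingers": 0.0},
    {"offset": [0,-0.3,0],"twist": [0,0,0],"fingers": 0.0}
  ],
  "squeeze": 48
}}

```text
time_s: 4.4
eef_pos: [0.5539, 0.2725, 0.1508]
tcp_rot: [[-0.96, 0.28, 0.007], [0.28, 0.96, 0.002], [-0.006, 0.004, -1.0]]
force: [-6.1, -1.3, 23.3]
gripper_width: 0.464
```

```bash
python3 d.py .5525 .2721 .145 1.285
```

```text
4.4 tcp [0.5539 0.2725 0.1508] F [-6.1445 -1.2876 23.3439] w 0.4643816890739851 yawy 1.2868813420261018 tilt z [ 0.0072  0.0019 -1.    ]
tool offset mm [ 1.2681 -0.8113  5.7657]
twist [0.0039 0.0064 0.0019]
```

>>> {"op": "arm_command", "data": {
  "deltas": [
    {"offset": [1,0,0],"twist": [0.004,0.006,0],"fingers": 0},
    {"offset": [1,0,0],"twist": [0.004,0.006,0],"fingers": 0},
    {"offset": [1,0,-3],"twist": [0.004,0.006,0],"fingers": 0},
    {"offset": [1,0,-8],"twist": [0.004,0.006,0],"fingers": 0},
    {"offset": [1,0,-16],"twist": [0.004,0.006,0],"fingers": 0},
    {"offset": [1,0,-26],"twist": [0.004,0.006,0],"fingers": 0},
    {"offset": [1,0,-36],"twist": [0.004,0.006,0],"fingers": 0},
    {"offset": [1,0,-42],"twist": [0.004,0.006,0],"fingers": 0}
  ]
}}

```text
time_s: 5.4
eef_pos: [0.553, 0.2729, 0.194]
tcp_rot: [[-0.96, 0.28, 0.002], [0.28, 0.96, 0.0], [-0.002, 0.001, -1.0]]
force: [0.7, 0.9, -2.3]
gripper_width: 0.461
```

```bash
python3 d.py .5525 .2721 .296 1.285
```

```text
5.4 tcp [0.553  0.2729 0.194 ] F [ 0.6716  0.8875 -2.2561] w 0.46097690727200585 yawy 1.2869045509045705 tilt z [ 0.0017  0.0002 -1.    ]
tool offset mm [   0.1524   -0.8252 -102.0447]
twist [0.0006 0.0016 0.0019]
```

>>> {"op": "arm_command", "data": {
  "deltas": [
    {"offset": [0,0,-10],"twist": [0,0.001,0],"fingers": 0},
    {"offset": [0,-1,-30],"twist": [0,0.001,0],"fingers": 0},
    {"offset": [0,-1,-55],"twist": [0,0.001,0],"fingers": 0},
    {"offset": [0,-1,-80],"twist": [0,0.001,0],"fingers": 0},
    {"offset": [0,-1,-95],"twist": [0,0.001,0],"fingers": 0},
    {"offset": [0,-1,-102],"twist": [0,0.001,0],"fingers": 0},
    {"offset": [0,-1,-102],"twist": [0,0.001,0],"fingers": 0}
  ]
}}

```text
time_s: 6.28
eef_pos: [0.5526, 0.2719, 0.2959]
tcp_rot: [[-0.96, 0.28, 0.001], [0.28, 0.96, 0.0], [-0.001, 0.001, -1.0]]
force: [0.3, -0.3, -2.4]
gripper_width: 0.462
```

>>> {"op": "arm_command", "data": {
  "deltas": [
    {"offset": [-4,-12,0],"twist": [0,0,0],"fingers": 0},
    {"offset": [-12,-40,0],"twist": [0,0,0],"fingers": 0},
    {"offset": [-22,-75,0],"twist": [0,0,0],"fingers": 0},
    {"offset": [-33,-110,0],"twist": [0,0,0],"fingers": 0},
    {"offset": [-43,-145,0],"twist": [0,0,0],"fingers": 0},
    {"offset": [-54,-180,0],"twist": [0,0,0],"fingers": 0},
    {"offset": [-64,-215,0],"twist": [0,0,0],"fingers": 0},
    {"offset": [-74,-250,0],"twist": [0,0,0],"fingers": 0}
  ]
}}

```text
time_s: 7.28
eef_pos: [0.5528, 0.0093, 0.2949]
tcp_rot: [[-0.96, 0.281, -0.001], [0.281, 0.96, 0.0], [0.001, 0.0, -1.0]]
force: [0.3, 0.8, -1.9]
gripper_width: 0.46
```

```bash
python3 d.py .5551 -.2511 .296 1.285
```

```text
7.275 tcp [0.5528 0.0093 0.2949] F [ 0.2805  0.8028 -1.922 ] w 0.45970806399808284 yawy 1.286351726492559 tilt z [-0.0009  0.0003 -1.    ]
tool offset mm [ -75.2571 -249.298    -1.2092]
twist [ 0.0001 -0.0009  0.0014]
```

>>> {"op": "arm_command", "data": {
  "deltas": [
    {"offset": [-10,-34,0],"twist": [0,0,0],"fingers": 0},
    {"offset": [-20,-67,0],"twist": [0,0,0],"fingers": 0},
    {"offset": [-30,-100,0],"twist": [0,0,0],"fingers": 0},
    {"offset": [-40,-135,0],"twist": [0,0,0],"fingers": 0},
    {"offset": [-51,-170,0],"twist": [0,0,0],"fingers": 0},
    {"offset": [-62,-205,0],"twist": [0,0,0],"fingers": 0},
    {"offset": [-71,-235,0],"twist": [0,0,0],"fingers": 0},
    {"offset": [-75,-249,0],"twist": [0,0,0],"fingers": 0}
  ]
}}

```text
time_s: 8.28
eef_pos: [0.5539, -0.2527, 0.2936]
tcp_rot: [[-0.959, 0.283, -0.003], [0.283, 0.959, 0.001], [0.003, 0.0, -1.0]]
force: [-0.2, 0.1, -1.9]
gripper_width: 0.459
```

```bash
python3 d.py .5551 -.2511 .20 1.285
```

```text
8.275 tcp [ 0.5539 -0.2527  0.2936] F [-0.2284  0.102  -1.9134] w 0.45870841856295436 yawy 1.2840270376708867 tilt z [-0.0026  0.0011 -1.    ]
tool offset mm [-0.9391  1.7877 93.5985]
twist [ 0.0003 -0.0028 -0.001 ]
```

>>> {"op": "arm_command", "data": {
  "deltas": [
    {"offset": [-1,1.8,12],"twist": [0,-0.003,0],"fingers": 0},
    {"offset": [-1,1.8,30],"twist": [0,-0.003,0],"fingers": 0},
    {"offset": [-1,1.8,48],"twist": [0,-0.003,0],"fingers": 0},
    {"offset": [-1,1.8,64],"twist": [0,-0.003,0],"fingers": 0},
    {"offset": [-1,1.8,74],"twist": [0,-0.003,0],"fingers": 0},
    {"offset": [-1,1.8,78],"twist": [0,-0.003,0],"fingers": 0},
    {"offset": [-1,1.8,78],"twist": [0,-0.003,0],"fingers": 0}
  ]
}}

```text
time_s: 9.15
eef_pos: [0.5552, -0.2507, 0.2156]
tcp_rot: [[-0.959, 0.282, 0.0], [0.282, 0.959, 0.0], [-0.0, 0.0, -1.0]]
force: [0.6, 0.3, -2.8]
gripper_width: 0.462
```

```bash
cat > v.py <<'E'
from h import *
import sys
n=sys.argv[1]
t=cam("top"); s=cam("side")
np.savez(f"{n}.npz",t=t["frame"],s=s["frame"])
k=lambda f,x,y:cv2.resize(f[y:y+75,x:x+50],None,fx=8,fy=8,interpolation=cv2.INTER_CUBIC)
cv2.imwrite(f"pics/{n}.png",np.hstack([k(t["frame"],460,170),k(s["frame"],388,325)]))
for c,roi in((t,(455,170,60,75)),(s,(375,320,75,80))):
    x,y,w,h=roi; m=cv2.inRange(cv2.cvtColor(c["frame"][y:y+h,x:x+w],cv2.COLOR_BGR2HSV),(100,110,40),(130,255,255))
    p=np.argwhere(m)[:,::-1]+[x,y]
    print(len(p), p.min(0) if len(p) else 0,p.max(0) if len(p) else 0)
E
python3 v.py over; python3 d.py .5551 -.2511 .20 1.285
```

```text
13 [479 200] [487 204]
92 [413 320] [449 365]
9.25 tcp [ 0.5555 -0.2512  0.2163] F [ 0.4514 -0.5079 -1.8093] w 0.4622366192264608 yawy 1.284240362256388 tilt z [ 0.0013 -0.0003 -1.    ]
tool offset mm [ 0.4441 -0.069  16.2595]
twist [ 0.0001  0.0013 -0.0008]
```

View pics/over.png

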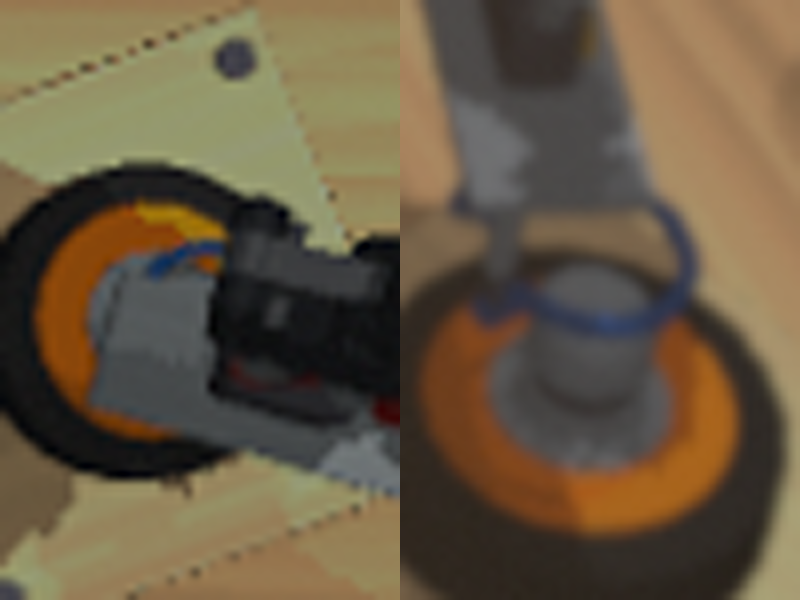

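```bash
cat > f.py <<'E'
from h import *
import sys
from scipy.optimize import least_squares
np.set_printoptions(precision=4,suppress=True)
d=np.load(sys.argv[1]+".npz"); zr=float(sys.argv[2]); gx,gy=map(float,sys.argv[3:5])
t=cam("top"); s=cam("side")
for nm,c,f,roi in(("side",s,d["s"],(390,335,50,50)),("top",t,d["t"],(460,180,50,50))):
    x,y,w,h=roi; m=cv2.inRange(cv2.cvtColor(f[y:y+h,x:x+w],cv2.COLOR_BGR2HSV),(100,70,30),(130,255,255))
    P=np.array([onz(c,u+x,v+y,zr)[:2] for v,u in np.argwhere(m)])
    e=P-[gx,gy]; r=np.hypot(*e.T); print(nm,len(P))
    P=P[(r>.012)&(r<.027)]; print(len(P),"in annulus; angles",np.degrees(np.sort(np.arctan2(*(P-[gx,gy]).T[::-1])))[::max(1,len(P)//8)])
    for free in(0,1):
        fun=lambda q:np.hypot(P[:,0]-q[0],P[:,1]-q[1])-(q[2] if free else .0195)
        q=least_squares(fun,[gx,gy,.0195][:2+free],loss="soft_l1",f_scale=.001)
        print("centre",q.x,"rms",np.sqrt(np.mean(q.fun**2)))
E
python3 f.py over .0985 .578 -.258; python3 -c "
from h import *
t=cam('top');s=cam('side')
print(onz(s,388+(592-400)/8,325+298/8,.08))"
```

```text
side 45
45 in annulus; angles [-166.693  -150.368  -136.6683 -126.9441 -118.1651 -109.7827  -99.5842
  -87.8021  -70.3965]
centre [ 0.5736 -0.258 ] rms 0.0013275014639931527
centre [ 0.5739 -0.2561  0.0212] rms 0.0013032230060961369
top 20
20 in annulus; angles [-6.1375  1.4117  8.3326 17.0929 30.2824 39.9846 44.9583 49.91   55.6675
 59.4856]
centre [ 0.5755 -0.2559] rms 0.0013381741719905161
centre [ 0.5577 -0.263   0.038 ] rms 0.0012623149686363858
[ 0.57782659 -0.25661144  0.08      ]
```

```bash
python3 - <<'E'
from h import *
d=np.load("over.npz")
f=d["s"].astype(int); np.set_printoptions(linewidth=250)
print((f[...,0]-f[...,2])[346:372,392:430])
f=d["t"].astype(int); print((f[...,0]-f[...,2])[196:208,476:492])
E
sed -i 's/m=cv2.inRange.*/g=f[y:y+h,x:x+w].astype(int); m=(g[...,0]-g[...,2])>18/' f.py
python3 f.py over .0985 .577 -.258
```

```text
[[ -73  -71  -62  -36   -7    2    2    1    2    1    0   -3   -2   -4   -3   -3   -2   -2   -3   -3   -2   -1   -1   -2    0   -2  -12  -36  -61  -68  -69  -70  -71  -71  -72  -73  -74  -75]
 [ -73  -70  -60  -34   -8    1    2    1    2    0   -1   -2   -2   -3   -4   -3   -3   -2   -3   -3   -2   -1    0    0    0    0   -6  -28  -57  -67  -68  -69  -70  -71  -71  -72  -73  -74]
 [ -73  -66  -48  -21   -3    2    2    2    2    1    1    0   -3   -3   -3   -2   -3   -2   -2   -2   -3   -2   -1    0    0    0   -4  -20  -48  -64  -68  -68  -70  -70  -72  -72  -72  -74]
 [ -70  -59  -32   -6   -1    1    2    1    1    1    1   -1   -3   -3   -2   -3   -3   -3   -2   -2   -3   -2   -2   -2   -1    0   -1  -10  -30  -52  -63  -68  -69  -70  -71  -71  -72  -73]
 [ -59  -47  -18    3    1   -1    0    0    0    0   -1   -4   -5   -6   -6   -6   -6   -6   -7   -5   -7   -7   -7   -6   -8   -8   -7   -1   -5  -27  -48  -61  -67  -69  -70  -72  -71  -72]
 [ -48  -41  -20   -5   -4   -3    0    0   -2   -3   -4   -9  -16  -19  -20  -19  -20  -20  -20  -20  -21  -23  -23  -24  -25  -28  -2
[... 4669 characters left out ...]
  5    5    5   14    4    4    6    6    8    7    8    5    5    4    5    4]
 [   6    6    6    5    6    6    6    6    6    5    4    4    3    4    2    4]
 [   6    5    5    5    5    6    6    6    6    6    2    4    4    2    5    4]]
side 50
50 in annulus; angles [-166.17   -146.1774 -133.0951 -124.1351 -115.2773 -104.666   -94.3288
  -76.4775  -58.0973]
centre [ 0.5736 -0.2579] rms 0.0014420157627008713
centre [ 0.574  -0.2555  0.0216] rms 0.001411575595562979
top 20
20 in annulus; angles [-5.7831  1.3389  7.9086 16.1522 28.8099 38.051  42.9779 47.6003 52.9801
 56.946 ]
centre [ 0.5755 -0.2559] rms 0.0013381746748420676
centre [ 0.5577 -0.263   0.038 ] rms 0.0012623146433866092
```

```bash
cat > g.py <<'E'
from h import *
from scipy.optimize import least_squares
np.set_printoptions(precision=4,suppress=True)
t=cam("top"); s=cam("side")
def fit(c,px,z,r=.0195,freer=False):
    P=np.array([onz(c,u,v,z)[:2] for u,v in px]); p0=P.mean(0)
    q=least_squares(lambda q:np.hypot(*(P-q[:2]).T)-(q[2] if freer else r),[*p0,r][:3 if freer else 2],loss="soft_l1",f_scale=.0005)
    return q.x,np.sqrt(np.mean(q.fun**2))
if __name__=="__main__":
    R=[(420.3,351),(421,352),(421.8,353),(422.3,354),(423,355),(423.2,356),(423.4,357),(423.5,358),(423.3,359),(422.8,360),(422.3,361),(421.5,362)]
    B=[(405,362.7),(408,363.8),(410,364.5),(412,364.9),(414,365.1),(416,365),(418,364.4),(420,363.2)]
    for z in(.0955,.0985,.1015): print(z,fit(s,R+B,z),fit(s,R+B,z,freer=True),fit(s,R,z),fit(s,B,z))
    T=[(479,203),(480,202.3),(482,201.3),(483,201),(485,200.6),(487,200.4)]
    print("top",fit(t,T,.0985))
E
python3 g.py
```

```text
0.0955 (array([ 0.5756, -0.2553]), np.float64(0.00021138244808894743)) (array([ 0.5756, -0.2553,  0.0195]), np.float64(0.00021121297601187742)) (array([ 0.5756, -0.2553]), np.float64(0.00016226842472833586)) (array([ 0.5756, -0.2554]), np.float64(0.000266800046410303))
0.0985 (array([ 0.5739, -0.2575]), np.float64(0.0002119342766227543)) (array([ 0.5739, -0.2575,  0.0194]), np.float64(0.00021024092636058827)) (array([ 0.5739, -0.2575]), np.float64(0.0001628268061325625)) (array([ 0.574 , -0.2575]), np.float64(0.00026482084723000856))
0.1015 (array([ 0.5722, -0.2596]), np.float64(0.00021813632022997672)) (array([ 0.5723, -0.2597,  0.0193]), np.float64(0.0002092688779920365)) (array([ 0.5722, -0.2596]), np.float64(0.00016366702110586856)) (array([ 0.5724, -0.2596]), np.float64(0.00026312233810517804))
top (array([ 0.5757, -0.2558]), np.float64(0.00037399356442500894))
```

>>> {"op": "arm_command", "data": {
  "deltas": [
    {"offset": [-1,-1,0],"twist": [-0.002,-0.003,0],"fingers": 0},
    {"offset": [-2.2,-1.6,0],"twist": [-0.004,-0.005,0],"fingers": 0},
    {"offset": [-2.2,-1.6,0],"twist": [-0.004,-0.005,0],"fingers": 0},
    {"offset": [-2.2,-1.6,0],"twist": [-0.004,-0.005,0],"fingers": 0}
  ]
}}

```text
time_s: 10.15
eef_pos: [0.5569, -0.2534, 0.2157]
tcp_rot: [[-0.959, 0.283, 0.006], [0.283, 0.959, 0.003], [-0.005, 0.004, -1.0]]
force: [-1.4, 0.3, -2.9]
gripper_width: 0.458
```

```bash
cat > r.py <<'E'
from g import *
import sys
from scipy.ndimage import map_coordinates
# ridge along radial profiles around a guessed centre; args: z cx cy
z,cx,cy=map(float,sys.argv[1:4]); rr=np.linspace(.013,.027,57); bl={}
for nm,c in(("side",s),("top",t)):
    D=c["frame"][...,0].astype(float)-c["frame"][...,2]; px=[];an=[]
    for a in np.radians(np.arange(-180,180,6)):
        q=proj(c,np.stack([cx+rr*np.cos(a),cy+rr*np.sin(a),0*rr+z],1))
        v=map_coordinates(D,[q[:,1],q[:,0]],order=1)
        k=np.argmax(v)
        if v[k]>12 and 3<k<53 and v[k]-min(v[0:k].min(),v[k:].min())>15:
            w=np.clip(v-v[k]+12,0,None); w[np.abs(np.arange(57)-k)>14]=0; px.append((w[:,None]*q).sum(0)/w.sum()); an.append(round(np.degrees(a)))
    if len(px)<4: print(nm,"few",an); continue
    print(nm,an)
    for zz in(z-.002,z,z+.002): print("  z",zz,*fit(c,px,zz), "freer",fit(c,px,zz,freer=True)[0])
    bl[nm]=px
if len(bl)==2:
    def res(q):
        o=[]
        for nm,c in(("side",s),("top",t)):
            P=np.array([onz(c,u,v,q[2])[:2] for u,v in bl[nm]]); o+=list(np.hypot(*(P-q[:2]).T)-.0195)
        return o
    q=least_squares(res,[cx,cy,z],loss="soft_l1",f_scale=.0005); print("joint",q.x,np.sqrt(np.mean(q.fun**2)))
E
python3 r.py .097 .577 -.2575;python3 d.py .5551 -.2511 .20 1.285
```

```text
side [-162, -156, -150, -144, -138, -132, -126, -120, -114, -108, -102, -96, -90, -84, -78, -72, -66, -60, -54, -48, -42, -36, -30, -24, -18, -12, -6, 0]
  z 0.095 [ 0.5777 -0.2575] 0.0005498090512088486 freer [ 0.5776 -0.257   0.0199]
  z 0.097 [ 0.5766 -0.2589] 0.0005343264039653903 freer [ 0.5765 -0.2585  0.0198]
  z 0.099 [ 0.5755 -0.2603] 0.0005195765925566641 freer [ 0.5754 -0.2599  0.0198]
top [-24, -18, -12, -6, 0, 6, 12, 18, 24, 30, 36, 42, 48]
  z 0.095 [ 0.5791 -0.2605] 0.0004318233199820359 freer [ 0.5768 -0.2613  0.0218]
  z 0.097 [ 0.5789 -0.2598] 0.0004298107871741961 freer [ 0.5766 -0.2607  0.0217]
  z 0.099 [ 0.5787 -0.2592] 0.00042782262559083387 freer [ 0.5764 -0.26    0.0217]
joint [ 0.5775 -0.258   0.0957] 0.0008658767120735242
10.25 tcp [ 0.5569 -0.2533  0.2157] F [ 0.0917  0.6627 -2.291 ] w 0.4581516941169003 yawy 1.2840068387779584 tilt z [ 0.0064  0.0027 -1.    ]
tool offset mm [ 2.426   1.5595 15.7225]
twist [ 0.0044  0.0054 -0.001 ]
```

>>> {"op": "arm_command", "data": {
  "deltas": [
    {"offset": [0,0,3],"twist": [0,0,0],"fingers": 0},
    {"offset": [0,0,8],"twist": [0,0,0],"fingers": 0},
    {"offset": [0,0,11.5],"twist": [0,0,0],"fingers": 0},
    {"offset": [0,0,12],"twist": [0,0,0],"fingers": 0},
    {"offset": [0,0,12],"twist": [0,0,0],"fingers": 0}
  ]
}}

```text
time_s: 10.88
eef_pos: [0.5569, -0.2533, 0.2037]
tcp_rot: [[-0.959, 0.283, 0.006], [0.283, 0.959, 0.003], [-0.005, 0.004, -1.0]]
force: [-0.0, -0.1, -2.4]
gripper_width: 0.467
```

```bash
python3 v.py lvl; python3 r.py .0845 .578 -.258;python3 d.py .5551 -.2511 .20 1.285
```

```text
13 [478 200] [487 203]
88 [413 320] [449 371]
side [-162, -156, -150, -144, -138, -132, -126, -120, -114, -108, -102, -96, -90, -84, -78, -72, -66, -60, -54, -48, -42, -36, -30, -24, -18, -12, -6, 0, 6]
  z 0.0825 [ 0.5782 -0.2572] 0.0004451568650692317 freer [ 0.5783 -0.2578  0.019 ]
  z 0.0845 [ 0.5771 -0.2586] 0.00045308420125254195 freer [ 0.5772 -0.2593  0.0189]
  z 0.08650000000000001 [ 0.576  -0.2599] 0.00046210155384967616 freer [ 0.5762 -0.2607  0.0189]
top [-18, -12, -6, 0, 6, 12, 18, 24, 30, 36, 42, 48, 54]
  z 0.0825 [ 0.5787 -0.26  ] 0.0003087664824439626 freer [ 0.5755 -0.2612  0.0227]
  z 0.0845 [ 0.5785 -0.2593] 0.00030666505112229695 freer [ 0.5753 -0.2605  0.0227]
  z 0.08650000000000001 [ 0.5783 -0.2587] 0.0003045871991965117 freer [ 0.5752 -0.2598  0.0226]
joint [ 0.5777 -0.2582  0.0839] 0.0005806489835064615
11.075 tcp [ 0.5571 -0.2534  0.2039] F [ 0.1119  0.0206 -2.0634] w 0.45645060132922677 yawy 1.2839489642162878 tilt z [ 0.0067  0.0025 -1.    ]
tool offset mm [2.538  1.6108 3.9188]
twist [ 0.0042  0.0057 -0.0011]
```

View pics/lvl.png

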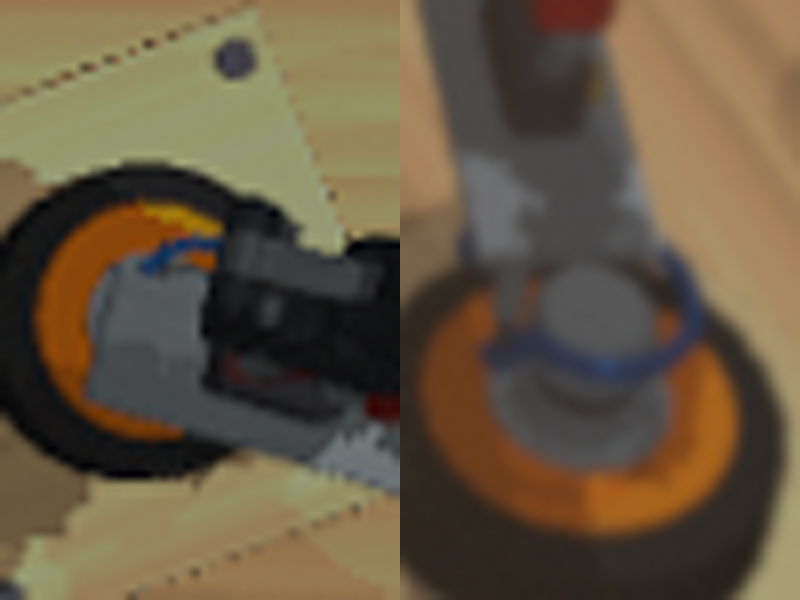

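```bash
python3 - <<'E'
from g import *
f=lambda X:[(round((u-388)*8+400),round((v-325)*8)) for u,v in proj(s,X)]
print("ring ctr crop",f([[.5777,-.2582,.0839],[.5782,-.2572,.0825]]))
print("stub est crop top,groove,washer",f([[.578,-.2578,.08],[.578,-.2578,.062],[.578,-.2578,.052]]))
a=np.linspace(0,2*np.pi,9)[:-1]
print("washer? stub top r14",f(np.stack([.578+.014*np.cos(a),-.2578+.014*np.sin(a),0*a+.08],1)))
g=cv2.cvtColor(np.load("lvl.npz")["s"],cv2.COLOR_BGR2GRAY).astype(int)
f0=np.load("lvl.npz")["s"].astype(int)
for v in(360,363,366): print(v,g[v,400:426],(f0[v,400:426,0]-f0[v,400:426,2]))
E
```

```text
ring ctr crop [(597, 291), (596, 292)]
stub est crop top,groove,washer [(595, 302), (584, 358), (578, 388)]
washer? stub top r14 [(654, 285), (614, 256), (564, 254), (532, 279), (537, 319), (576, 349), (627, 351), (659, 325)]
360 [ 65  71  71  69  67  67  73  81  86  87  87  88  87  87  86  84  77  67
  53  45  45  44  45  55  77 112] [ -8  -4  -5 -19 -39 -29  -8  -1  -1   0   0   0   0   1   0  -1  -1  -3
  -7 -12 -14  -6   9  21   9 -23]
363 [72 71 72 70 69 73 82 86 86 87 87 88 88 87 88 88 88 87 82 69 57 50 48 49
 55 63] [-14  -5 -13 -27 -26  -8  -1   1   1   1  -1   0   1   0   1   0   1   0
  -2 -10 -30 -33 -16  11  29  17]
366 [58 52 55 57 56 60 69 77 84 86 86 87 87 86 87 87 87 85 82 77 76 77 71 62
 54 52] [-25  -7  -1   4  10  12   7   3   1   1   0   1   0  -1   0   0   1   1
  -2 -17 -50 -66 -35   9  26  15]
```

The ring is level and centred round the stub in the side half of the crop (ring centre ≈(597,291), stub top ≈(595,302)). I'll lower it half way with a +0.7 mm y trim, watching the force.

>>> {"op": "arm_command", "data": {
  "deltas": [
    {"offset": [0.2,0.7,0],"twist": [0,0,0],"fingers": 0},
    {"offset": [0.2,0.7,2],"twist": [0,0,0],"fingers": 0},
    {"offset": [0.2,0.7,5],"twist": [0,0,0],"fingers": 0},
    {"offset": [0.2,0.7,8],"twist": [0,0,0],"fingers": 0},
    {"offset": [0.2,0.7,11],"twist": [0,0,0],"fingers": 0},
    {"offset": [0.2,0.7,12],"twist": [0,0,0],"fingers": 0},
    {"offset": [0.2,0.7,12],"twist": [0,0,0],"fingers": 0}
  ]
}}

```text
time_s: 12.05
eef_pos: [0.5571, -0.2526, 0.1918]
tcp_rot: [[-0.959, 0.283, 0.006], [0.283, 0.959, 0.003], [-0.005, 0.004, -1.0]]
force: [0.7, -0.5, -2.4]
gripper_width: 0.461
```

```bash
python3 r.py .072 .578 -.258;python3 d.py .5551 -.2511 .20 1.285
```

```text
side [-168, -162, -156, -150, -144, -138, -132, -126, -120, -114, -108, -102, -96, -90, -84, -78, -72, -66, -60, -54, -42, -36, -30, -24, -18, -12, -6, 0, 6, 12, 18]
  z 0.06999999999999999 [ 0.579  -0.2562] 0.0005219448661641155 freer [ 0.5788 -0.2554  0.0202]
  z 0.072 [ 0.578  -0.2575] 0.0005005137747995732 freer [ 0.5777 -0.2568  0.0201]
  z 0.074 [ 0.5769 -0.2589] 0.0004799581134311112 freer [ 0.5767 -0.2582  0.0201]
top [-12, -6, 0, 6, 12, 18, 24, 30, 36, 42, 48, 54]
  z 0.06999999999999999 [ 0.5784 -0.2587] 0.00047088476488544445 freer [ 0.5742 -0.2603  0.0238]
  z 0.072 [ 0.5782 -0.258 ] 0.0004688782555525003 freer [ 0.574  -0.2596  0.0237]
  z 0.074 [ 0.578  -0.2574] 0.00046688508167092745 freer [ 0.5739 -0.259   0.0237]
joint [ 0.5779 -0.2577  0.0722] 0.0005066618210686432
12.15 tcp [ 0.5572 -0.2526  0.192 ] F [-0.267  -0.0479 -2.3274] w 0.4623711616953055 yawy 1.283996996430751 tilt z [ 0.0067  0.0024 -1.    ]
tool offset mm [ 2.3699  0.921  -8.0438]
twist [ 0.0042  0.0058 -0.001 ]
```

>>> {"op": "arm_command", "data": {
  "deltas": [
    {"offset": [0,0,2],"twist": [0,0,0],"fingers": 0},
    {"offset": [0,0,5],"twist": [0,0,0],"fingers": 0},
    {"offset": [0,0,8],"twist": [0,0,0],"fingers": 0},
    {"offset": [0,0,10],"twist": [0,0,0],"fingers": 0},
    {"offset": [0,0,10.5],"twist": [0,0,0],"fingers": 0},
    {"offset": [0,0,10.5],"twist": [0,0,0],"fingers": 0}
  ]
}}

```text
time_s: 12.9
eef_pos: [0.5572, -0.2526, 0.1815]
tcp_rot: [[-0.959, 0.283, 0.007], [0.283, 0.959, 0.002], [-0.006, 0.004, -1.0]]
force: [-0.5, 0.6, -2.1]
gripper_width: 0.457
```

```bash
python3 v.py fin; python3 r.py .062 .578 -.258;python3 d.py .5551 -.2511 .20 1.285
```

```text
12 [474 201] [482 204]
93 [411 320] [449 379]
side [-168, -162, -156, -150, -144, -138, -132, -126, -120, -114, -108, -102, -96, -90, -84, -78, -72, -66, -60, -54, -48, -42, -36, -30, -24, -18, -12, 0]
  z 0.06 [ 0.5785 -0.2561] 0.0004989553741872249 freer [ 0.5784 -0.2556  0.0199]
  z 0.062 [ 0.5774 -0.2574] 0.00048686964036048726 freer [ 0.5773 -0.257   0.0198]
  z 0.064 [ 0.5764 -0.2587] 0.00047549379547764644 freer [ 0.5763 -0.2584  0.0198]
top [-12, -6, 0, 6, 12, 18, 24, 30, 36, 42, 48, 54]
  z 0.06 [ 0.5784 -0.2588] 0.0003334654587966687 freer [ 0.5797 -0.2583  0.0182]
  z 0.062 [ 0.5782 -0.2582] 0.00033346100613143126 freer [ 0.5796 -0.2576  0.0182]
  z 0.064 [ 0.578  -0.2575] 0.0003334683761465461 freer [ 0.5794 -0.257   0.0181]
joint [ 0.5777 -0.2573  0.0617] 0.0005276301587374323
13.1 tcp [ 0.5573 -0.2526  0.1816] F [-0.9032 -0.7166 -2.0983] w 0.4596948180217889 yawy 1.283991735969247 tilt z [ 0.007   0.0023 -1.    ]
tool offset mm [  2.4582   0.9277 -18.3948]
twist [ 0.0041  0.0061 -0.001 ]
```

View pics/fin.png

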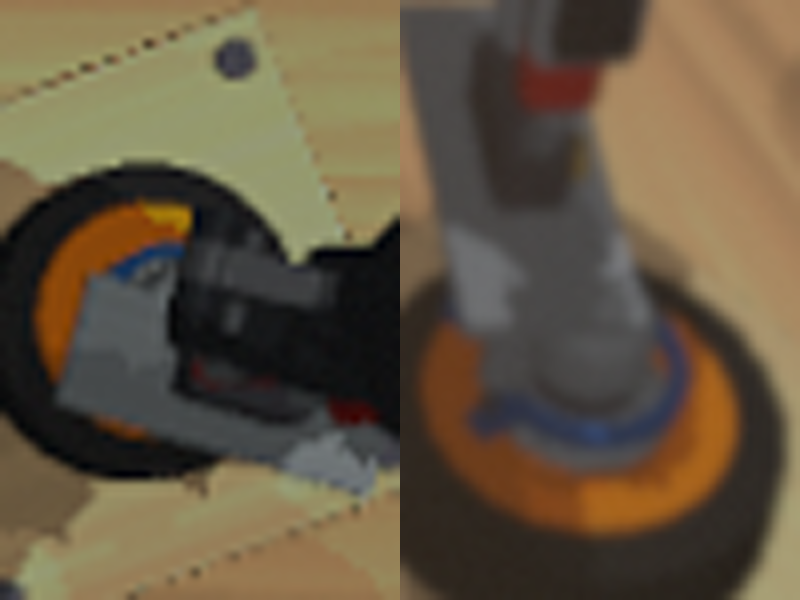

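The side half shows the ring spread around the stub at groove height (ring centre about (590,365)). There is clearance all round, and the measured force is only the pliers' weight. Handing in.

```bash
python3 -c "
from workcell import ctrl
print(ctrl.sign_off())"
```

```text
the job is handed in; nothing more can be done
None
```

I squeezed the red-handled pliers fully, lifted them straight up out of the plywood rack, and lowered the spread ring over the stub to the groove. I handed in at about 13 s, still holding them squeezed at 48 N.

- **Position:** the last two-camera fit puts the ring centre at (0.5777, -0.2573, 0.0617). The groove was measured at (0.578, -0.2577), with its given height of 0.062, so the ring is off by about 0.5 mm against 3.5 mm of clearance.
- **Contact and squeeze:** the wrist force is about 2 N, which is just the pliers' weight, so nothing is touching. The gripper opening is about 39 mm, the handles' fully squeezed width.
- **Upright:** the gripper is kept at the slight tilt (under 0.5°) it had when it closed on the pliers, so they should be upright. I did not measure the pliers' own tilt.
- **Disagreements:** working from the arm's position instead gives a ring height of about 63.8 mm, 2 mm above the camera fit. The ring's sideways position also differs by 1–2 mm between the two cameras. Both are within the groove height and clearance.

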